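Secure the tube rack in its transit dock with the toggle clamp

TASK

Make the loaded tube rack safe for the drive. Push the rack along its guides with the fingertips until it is fully home against the rear stop, and then push the lever of the toggle clamp over towards the rack, past its dead point, until it snaps into lock and the rubber foot holds the rack down. Only push: do not take the rack, the tubes or the lever between the fingers and do not lift anything; the tubes stay standing in the rack and the other things on the worktop stay where they are.

Things in the scene. Friction and masses are not known exactly. Their poses are not given: they have to be found in the camera images.
- dock: transit dock fixed to the worktop: two guide angles 26 high, inner faces 66 apart, running along its x from -66 to +97 (flared lead-ins to -86), and a rear stop. Origin on the worktop, midway between the guides, under the rack's centre when home. x: along the guides to the stop (the way the rack is pushed, away from the robot); y: left; z: up. (All numbers in mm)
- stop_face (a point): face of the rear stop's two rubber bumpers, at dock (95, 0, 26): the rack's far end wall touches it when home
- tube_rack: plastic rack for sample tubes, 190 long (its y axis, pointing to the stop), 62 wide, end walls 64 high, deck at 54; about 0.2 kg, loose, standing partly in the guides with 2 play each side and 45 to 65 short of the stop. It slides on the worktop. Origin at the centre of its underside
- rack_end (a point): middle of the outer face of the rack's near end wall (flat, 62 wide, 64 high), 30 above the worktop: the face to push on
- rack_mid (a point): centre of the rack, 30 above its underside; at dock (0, 0, 30) when the rack is home
- clamp_lever (a joint): angle of the clamp's lever: 0 = open as found, leaning 41 degrees outward from upright (to dock -y, away from the rack); grows as it is pushed over to the rack (dock +y); dead point near 0.95 rad, lock at its stop 1.057 rad (leaning 20 degrees to the rack). Stays where left. From about 0.75 rad the foot meets the rack and it resists, up to about 10 N at the grip; past the dead point it snaps into lock
- lever_pivot (a point): fixed pivot axis of the lever (parallel to the dock's x axis), at dock (23.5, -115, 68), on the toggle clamp that stands on a riser block (56 x 92, 47 high) beside the right-hand guide
- lever_tip (a point): free end of the lever, 115 from its pivot. The black round grip, 17 in diameter, reaches from 45 to 115 from the pivot; below it are steel plates. The point's z axis points along the lever away from the pivot, its y axis the way the lever closes. About 156 above the worktop open, 177 locked. Best pushed along its arc: under a level push the contact slides along the grip
- clamp_arm: steel hold-down arm of the clamp, 59 long, moved by the lever through a link: raised about 70 degrees when open (clear of the tubes), level over the rack when locked. Origin at its pivot, dock (23.5, -53, 88)
- clamp_foot: rubber foot, 20 round, sprung, 53 along the arm; locked, it presses on the rack's deck between the two rows of holes with about 15 N. Origin where its spindle crosses the arm
- sample_tube_1: stoppered sample tube, 16 mm over the stopper, 90 high, standing loose in a hole of the rack at rack (x 14.5, y -47.5), its top 94 above the worktop. Origin at its foot, z axis along it
- sample_tube_2: stoppered sample tube, 16 mm over the stopper, 90 high, standing loose in a hole of the rack at rack (x -14.5, y -47.5), its top 94 above the worktop. Origin at its foot, z axis along it
- sample_tube_3: stoppered sample tube, 16 mm over the stopper, 90 high, standing loose in a hole of the rack at rack (x 14.5, y -23.5), its top 94 above the worktop. Origin at its foot, z axis along it
- sample_tube_4: stoppered sample tube, 16 mm over the stopper, 90 high, standing loose in a hole of the rack at rack (x -14.5, y 47.5), its top 94 above the worktop. Origin at its foot, z axis along it
- sample_tube_5: stoppered sample tube, 16 mm over the stopper, 90 high, standing loose in a hole of the rack at rack (x -14.5, y 71.5), its top 94 above the worktop. Origin at its foot, z axis along it
- specimen_cup_1: white specimen cup with screw lid, 62 mm round, 72 high, left of the dock; loose, not part of the job. Origin at its underside
- immersion_oil: small dropper bottle, 35 mm round, 86 high, left of the dock; loose, not part of the job. Origin at its underside
- cover_box: small flat carton, 96 x 48 x 20, lying right of the rack's near end; loose, not part of the job. Origin at its underside
- marker: pen, 134 long, lying left of the rack's near end; loose, not part of the job. Origin at its underside
- timer: small table timer, 64 x 60 x 19, behind and to the right of the clamp; loose, not part of the job. Origin at its underside
- specimen_cup_2: specimen cup like the other, 62 mm round, 72 high, well to the right; loose, not part of the job. Origin at its underside
- slide_box: flat carton of microscope slides, 100 x 82 x 26, near right; loose, not part of the job. Origin at its underside
Not all that is in view belongs to the job. What is shaped like the tube_rack but green is not meant.

How it is judged:
On the way, in this order (a step that is already met when the one before it is completed fails the run):
1. the rack is pushed fully home against the rear stop, with the clamp still open (x of rack_mid in the frame of dock between -0.004 and 0.004 m and y of rack_mid in the frame of dock between -0.006 and 0.006 m and value of joint clamp_lever below 0.7 rad), for 0.2 s.
2. the lever is past its dead point and in lock, the foot pressing on the rack (x of rack_mid in the frame of dock between -0.004 and 0.004 m and y of rack_mid in the frame of dock between -0.006 and 0.006 m and value of joint clamp_lever above 1.03 rad and contact force between clamp_foot and tube_rack above 6 N), for 0.2 s.
At the end, for the whole second after the job is handed in: The rack is home (within 4 mm of touching the stop and 6 mm of mid-guide), flat on the worktop and at rest; the lever is in lock (joint above 1.03 rad) and the foot presses on the rack with more than 6 N; all five tubes stand in the rack (all of step 2 and linear speed of tube_rack below 0.01 m/s and height (world z) of tube_rack below 0.005 m and angle between each of sample_tube_1, sample_tube_2, sample_tube_3, sample_tube_4, sample_tube_5's own z axis and vertical below 0.25 rad and z of each of sample_tube_1, sample_tube_2, sample_tube_3, sample_tube_4, sample_tube_5 in the frame of tube_rack below 0.015 m).
It fails at once if the rack is lifted or tipped (height (world z) of rack_mid above 0.042 m or angle between tube_rack's own z axis and vertical above 0.12 rad).
It fails at once if a tube is pulled up or falls over (z of any of sample_tube_1, sample_tube_2, sample_tube_3, sample_tube_4, sample_tube_5 in the frame of tube_rack above 0.022 m or angle between any of sample_tube_1, sample_tube_2, sample_tube_3, sample_tube_4, sample_tube_5's own z axis and vertical above 0.35 rad).
It fails at once if the rack or a tube is taken between the fingers (the grasp point inside the rack's outline) (x of the grasp point in the frame of tube_rack between -0.03 and 0.03 m and y of the grasp point in the frame of tube_rack between -0.088 and 0.094 m and z of the grasp point in the frame of tube_rack between -0.01 and 0.1 m).
It fails at once if the lever is taken between the fingers (the grasp point on the lever's axis) (x of the grasp point in the frame of lever_tip between -0.012 and 0.012 m and y of the grasp point in the frame of lever_tip between -0.005 and 0.005 m and z of the grasp point in the frame of lever_tip between -0.075 and 0.01 m).
It fails at once if another thing on the worktop is shifted by more than 30 mm, or lifted (distance of any of specimen_cup_1, immersion_oil, cover_box, marker, timer, specimen_cup_2, slide_box from where it was at the start of the episode above 0.03 m or height (world z) of any of specimen_cup_1, immersion_oil, cover_box, marker, timer, specimen_cup_2, slide_box above 0.015 m).
It also fails if it takes over 48 s, if anything falls off the work surface, if the arm or the gripper's body presses on something with over 40 N, if the wrist force passes 120 N, or if a joint passes its speed limit or range.

ROBOT

A 6-joint arm with a two-finger parallel gripper is mounted at the origin on a cart in front of the work surface, level with it; the furniture and walls round the work are solid. World frame = base frame: x ahead of the robot, y to its left, z up, the work surface at z = 0. Lengths are in m, angles in rad, forces in N, time in s.
With the tool pointing down it reaches from about 0.225 to 0.875 m from the base axis. Payload 3.4 kg.
Tool frame: the origin (TCP) lies at the very end of the fingers, on their centre line; the grasp point (between the pads) lies manip.pinch_z behind it (manip.pinch_z is the distance from the TCP to the grasp point, in m); z points along the fingers, y is the direction in which the jaws open and shut (so a half turn about z gives the same grasp; the last joint's range is limited). The gripper opens to 85 mm and grips with 20 to 120 N. Pads are 22 mm wide; open, the fingers measure 114 mm over their backs; the gripper's body (76 mm by 85 mm) begins 54 mm behind the grasp point. The pads swing forward as they close: fully open they stand 13 mm farther back than shut.
Start: joints at [-1.379, 0.276, 1.505, -0, 1.361, -0.121], TCP at [0.177, -0.547, 0.231] pointing down, gripper open.
Joint ranges: [-2.89, 2.89], [-0.75, 2.08], [0.22, 2.7], [-1.18, 4.32], [0.11, 2.71], [-2.7, 2.7]. Speed limits (rad/s): [2.57, 2.57, 3.14, 3.14, 3.14, 3.14].

INTERFACE

Orientations are given as a unit quaternion [w, x, y, z].
In Python, from rig import manip, imaging, workorder gives the robot as it stands.
- The arm moves only by the tool apply_moves, never from a script. Its argument "moves" is one flat list of numbers, 7 for each row, row after row: the finger opening in m, from 0 to 0.0854, then the shift along the tool's x, y, z in m, then the turn, a rotation vector about the tool's x, y, z in rad. In form: [jaw, tx, ty, tz, rx, ry, rz, jaw, tx, ty, tz, rx, ry, rz, ...]. A call has exactly 8 rows; each row shifts and turns the pose as measured when the row begins, along the tool's axes as they then stand; what a row does not reach is not made up. A row lasts 1/12 s, in which the tool goes at most 41.7 mm and 7.16 degrees, less where a joint would pass 70% of its speed; a pose out of reach is approached as far as the arm can. A call with a gripper value outside its range is refused whole. The fingers move at their own pace and stop on an object; "newtons" is the grip in N (left out, the last holds). Time passes only in rows, so rows that do not move let the fingers close, or fill a call up. It gives the time, the measured TCP pose, the force and the opening at its end, in the units of the state.
- manip.get_state(): the state, without advancing time (a new reading comes with each control period).
- imaging.get_image(name): name is "side" or "top" or "wrist"; returns a dict with "image" (420x560x3 uint8, red, green, blue), "range_z" (420x560 float32, m along the optical axis (not along the pixel's ray), 0 where there is no reading), "fx", "fy", "cx", "cy" (pixels), "k1" (the pictures are not rectified: a ray, as slopes to the right and down, at radius r is drawn at 1 + k1 r^2 times it, then the intrinsics apply), "R" (3x3) and "t" (3): a world point X has camera coordinates R X + t. Camera axes: x right, y down, z forward; pixel columns grow to the right and rows downward; lengths in m; the calibration is good to about 2 mm. A picture is of the moment at which its call begins.
- workorder.sign_off(): hands the job in, once; it reports no verdict.
The state is a dict: "clock": time; "qpos": joint angles; "qd": joint speeds; "effort": joint torques, N m; "position": TCP position; "ee_rot": TCP orientation; "contact_force": force on the tool from outside, world axes, zero at the start; "moment": the same for the moment, N m; "width": finger opening in m.
Only numpy, scipy, OpenCV 4.12 (cv2) and the standard library are available. Lean on these libraries where they do the work, as an engineer would, in place of code of your own. Each camera call takes 0.05 s, during which the arm holds its last target.

## Working session

There is one attempt and no reset: what is moved stays moved. The work goes in short steps, Python scripts to look and compute and a tool call to move; the robot and the scene stay as the last step left them, time stands still between calls to the robot, and variables do not carry over. Pictures are saved under pics/ and viewed, and the job is handed in when it is done.

Besides the shell and the picture viewer there is one more tool, called after "Emit:" as name(argument=value, ...) on one line, values as JSON. apply_moves: Moves the arm, as the interface text tells. Its arguments: {"type":"object","properties":{"moves":{"type":"array"},"newtons":{"type":"number"}},"required":["moves"]}

```bash
ls; mkdir -p pics; python3 - <<'E'
from rig import manip, imaging
import cv2,pprint
pprint.pprint(manip.get_state()); print(manip.pinch_z)
for n in ["side","top","wrist"]:
    d=imaging.get_image(n); cv2.imwrite(f"pics/{n}0.png",d["image"][:,:,::-1]); print(n,d["fx"],d["fy"],d["cx"],d["cy"],d["k1"],d["R"],d["t"])
E
```

```text
pics
{'clock': 0.0,
 'contact_force': array([ 0.05621251,  0.1982581 , -0.42392752]),
 'ee_rot': array([-9.26306054e-04,  9.87793564e-01,  1.55765896e-01, -4.37093545e-05]),
 'effort': array([-5.56983468e-04, -4.16769683e+01, -2.45803249e+01, -1.65420365e-04,
        1.12573474e-02, -1.82253125e-06]),
 'moment': array([-0.02509014,  0.04826129, -0.03400313]),
 'position': array([ 0.1768179 , -0.54657249,  0.23044384]),
 'qd': array([ 0.00152458, -0.00166575, -0.00014329, -0.00078855, -0.00045779,
        0.0004044 ]),
 'qpos': array([-1.37900956e+00,  2.76589879e-01,  1.50613015e+00, -2.23155351e-05,
        1.36072718e+00, -1.21014231e-01]),
 'width': 0.08517466013986118}
0.0187
side 390.24696994091477 390.24696994091477 278.12383330170405 209.77742872120388 -0.11317978689999639 [[-0.9831901  -0.18198188  0.01482643]
 [-0.1005661   0.47196841 -0.87586088]
 [ 0.15239321 -0.86262878 -0.48233588]] [0.53865974 0.17145787 1.0315301 ]
top 419.31499736949735 419.31499736949735 280.7897883340946 208.33305775503416 -0.011969234663277475 [[ 0.00117092 -0.99999115  0.00404152]
 [-0.97599609 -0.00202299 -0.21777864]
 [ 0.21778489 -0.00368951 -0.97598982]] [-0.06889569  0.59221425  1.04730698]
wrist 359.4585432766488 359.4585432766488 278.7678574361003 209.75620798879012 0.0032420152152467722 [[ 0.3082044  -0.9513176  -0.00220537]
 [-0.91887361 -0.298292    0.2582502 ]
 [-0.2463358  -0.07756739 -0.96607555]] [-0.57404169 -0.03420407  0.37877793]
```

View pics/top0.png

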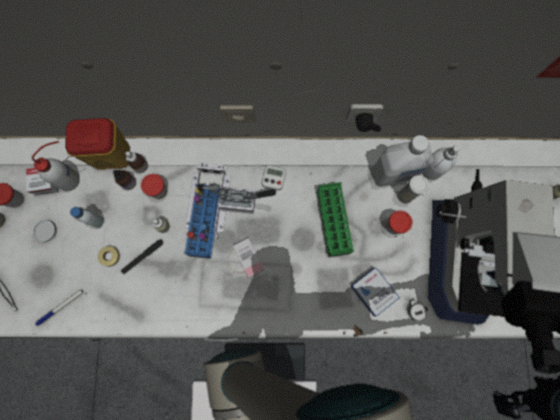

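View pics/side0.png

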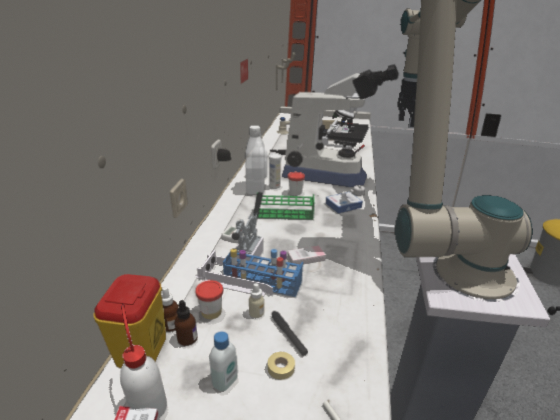

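View pics/wrist0.png

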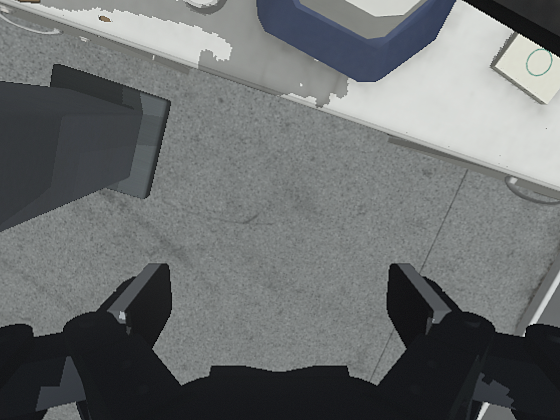

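The top view shows the blue rack at about (203,223), with the clamp at (240,197) to its right. The green rack at (335,217) is the decoy, since it has no dock or clamp. I'll enlarge the blue one to confirm and build the helper code.

```bash
cat > h.py <<'E'
import numpy as np,cv2
from rig import manip, imaging
def und(d,uv):
    K=np.array([[d["fx"],0,d["cx"]],[0,d["fy"],d["cy"]],[0,0,1.]])
    return cv2.undistortPoints(np.array(uv,float).reshape(-1,1,2),K,np.array([d["k1"],0,0,0,0.])).reshape(-1,2)
def ray(d,uv):
    n=und(d,uv); r=np.c_[n,np.ones(len(n))]@d["R"]; return -d["R"].T@d["t"], r
def onz(d,uv,z):
    c,r=ray(d,uv); return c+r*((z-c[2])/r[:,2])[:,None]
def cloud(d):
    h,w=d["range_z"].shape; u,v=np.meshgrid(np.arange(w),np.arange(h))
    n=und(d,np.c_[u.ravel(),v.ravel()]); z=d["range_z"].ravel()[:,None]
    P=(np.c_[n,np.ones(len(n))]*z-d["t"])@d["R"]; return P.reshape(h,w,3)
def proj(d,X):
    K=np.array([[d["fx"],0,d["cx"]],[0,d["fy"],d["cy"]],[0,0,1.]])
    return cv2.projectPoints(np.array(X,float).reshape(-1,1,3),cv2.Rodrigues(d["R"])[0],d["t"],K,np.array([d["k1"],0,0,0,0.]))[0].reshape(-1,2)
def save(n,d,x0,y0,x1,y1,s):
    cv2.imwrite("pics/"+n+".png",cv2.resize(d["image"][y0:y1,x0:x1,::-1],None,fx=s,fy=s,interpolation=cv2.INTER_CUBIC))
E
python3 - <<'E'
from h import *
t=imaging.get_image("top"); save("top_c",t,165,150,305,280,5)
s=imaging.get_image("side"); save("side_c",s,180,200,340,310,5)
P=cloud(t); im=cv2.cvtColor(t["image"],cv2.COLOR_RGB2HSV)
m=((im[...,0]>100)&(im[...,0]<125)&(im[...,1]>110)&(t["range_z"]>0)); m[:, :165]=0; m[:,260:]=0; m[:150]=0;m[280:]=0
Q=P[m]; print(len(Q)); z=Q[:,2]
print(np.histogram(z,np.arange(-.01,.12,.01)))
D=Q[(z>.045)&(z<.072)]; print(cv2.minAreaRect(D[:,:2].astype(np.float32)*1000))
b=cv2.boxPoints(cv2.minAreaRect(D[:,:2].astype(np.float32)*1000));print(b)
E
```

```text
1188
(array([  5, 462,  11,   1,   1,  11, 618,  41,   1,   2,  33,   0]), array([-0.01,  0.  ,  0.01,  0.02,  0.03,  0.04,  0.05,  0.06,  0.07,
        0.08,  0.09,  0.1 ,  0.11]))
((557.3098754882812, 143.12451171875), (59.47309112548828, 178.8891143798828), 83.39415740966797)
[[465.0383   123.874954]
 [642.7398   103.29582 ]
 [649.5814   162.37407 ]
 [471.87994  182.9532  ]]
```

View pics/top_c.png

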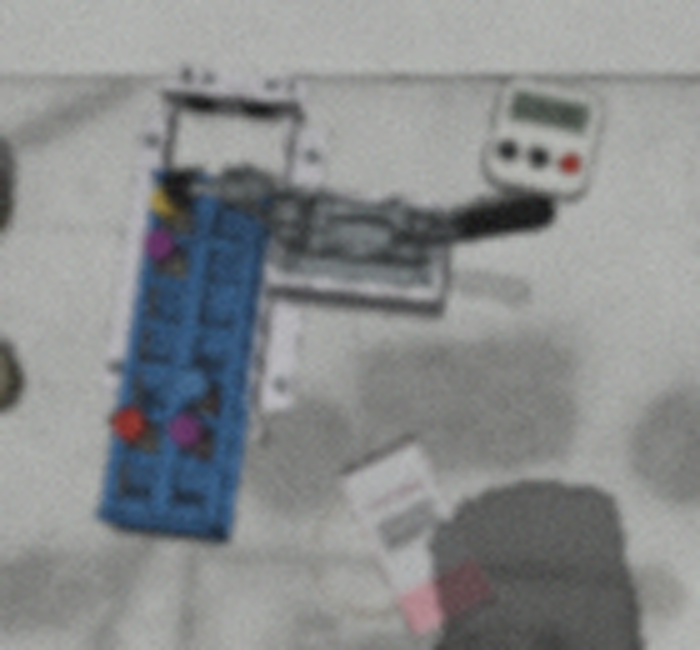

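View pics/side_c.png

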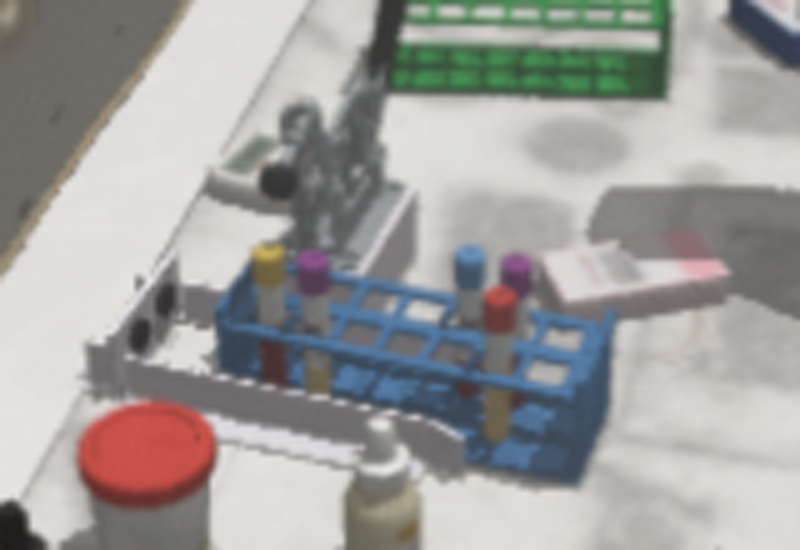

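The crops confirm it: the blue rack with five stoppered tubes stands in the dock, near end at crop (165,530), i.e. top image (198,256). The stop bumpers are at crop (235,103) and the black lever grip at crop (505,215). Next I'll measure the dock and the lever.

```bash
python3 - <<'E'
from h import *
t=imaging.get_image("top"); s=imaging.get_image("side")
for n,d in (("top",t),("side",s)):
    P=cloud(d); im=cv2.cvtColor(d["image"],cv2.COLOR_RGB2HSV)
    ok=d["range_z"]>0
    # lever grip : dark, high
    reg=ok&(P[...,0]>.45)&(P[...,0]<.72)&(P[...,1]>-.13)&(P[...,1]<.12)
    g=reg&(P[...,2]>.095)&(P[...,2]<.2)&(im[...,2]<75)&(P[...,1]<.04)
    G=P[g]; print(n,"grip",len(G),G.min(0),G.max(0),G.mean(0))
    if len(G)>5:
        c=G.mean(0);u=np.linalg.svd(G-c)[2][0];print(" axis",u, "ends",c+u*((G-c)@u).min(),c+u*((G-c)@u).max())
    # guides
    w=ok&(P[...,2]>.018)&(P[...,2]<.034)&(im[...,1]<60)&(P[...,0]>.45)&(P[...,0]<.76)&(P[...,1]>.03)&(P[...,1]<.22)
    W=P[w]; print(" guides",len(W))
    if n=="top":
        np.save("W.npy",W); v=np.zeros((420,560,3),np.uint8)+0; v[:]=d["image"][:,:,::-1]; v[w]=(0,0,255); v[g]=(0,255,0)
        cv2.imwrite("pics/mask.png",cv2.resize(v[150:280,165:305],None,fx=5,fy=5,interpolation=0))
    else:
        v=d["image"][:,:,::-1].copy(); v[w]=(0,0,255); v[g]=(0,255,0)
        cv2.imwrite("pics/mask2.png",cv2.resize(v[200:310,180:340],None,fx=5,fy=5,interpolation=0))
E
```

```text
top grip 139 [ 0.60707512 -0.05333901  0.09615517] [0.62525562 0.02734436 0.16250153] [ 0.61511173 -0.02054011  0.13264574]
 axis [-0.06112322 -0.70705075  0.70451628] ends [0.61859216 0.01972021 0.09252973] [ 0.61261232 -0.04945235  0.16145434]
 guides 415
side grip 97 [ 0.60619419 -0.04489744  0.10635543] [ 0.61989028 -0.00318047  0.15740284] [ 0.61237231 -0.02420382  0.13319411]
 axis [-0.05092366 -0.63299052  0.77248287] ends [ 0.6140277  -0.00362709  0.10808288] [ 0.6108419  -0.04322714  0.15640961]
 guides 542
```

View pics/mask.png

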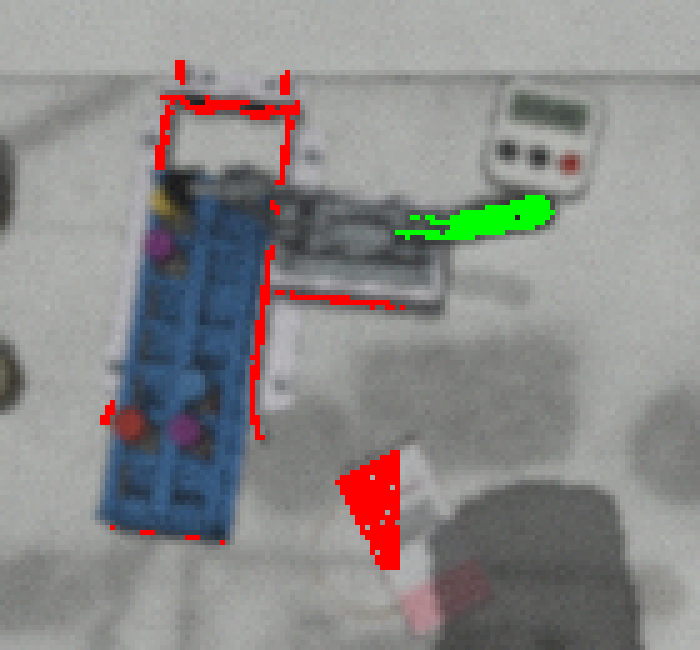

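View pics/mask2.png

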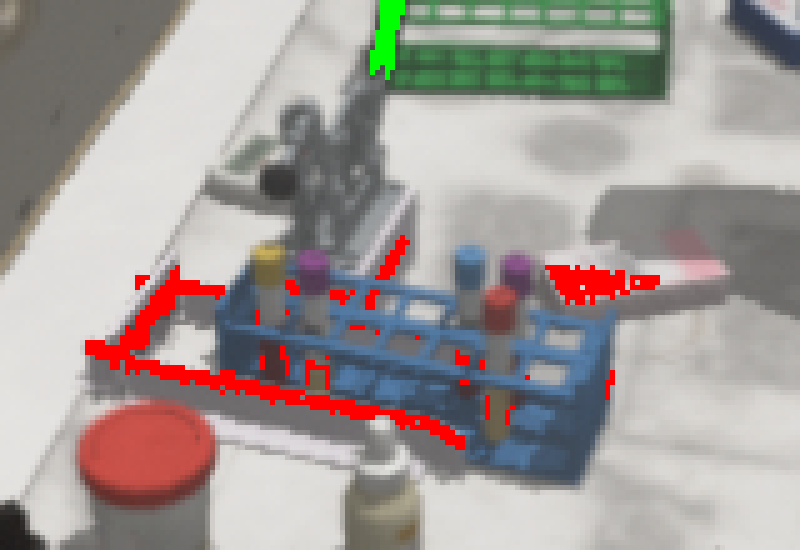

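The red mask follows the tops of the guides and the stop in both views, and the green mask covers the grip. Next I'll fit the dock lines.

```bash
python3 - <<'E'
from h import *
t=imaging.get_image("top"); s=imaging.get_image("side")
out={}
for n,d in (("top",t),("side",s)):
    P=cloud(d); im=cv2.cvtColor(d["image"],cv2.COLOR_RGB2HSV)
    w=(d["range_z"]>0)&(P[...,2]>.021)&(P[...,2]<.031)&(im[...,1]<60)
    W=P[w]
    th=np.radians(-6.6)
    for it in range(3):
        e=np.array([np.cos(th),np.sin(th)]); nrm=np.array([-e[1],e[0]])
        a=W[:,:2]@e; b=W[:,:2]@nrm
        R0=np.array([.557,.143]); ac,bc=R0@e,R0@nrm
        sel={}
        for k,(lo,hi) in {"L":(25,48),"R":(-48,-25)}.items():
            m=(b-bc>lo/1e3)&(b-bc<hi/1e3)&(a-ac>-.01)&(a-ac<.13)
            if m.sum()>8: sel[k]=m
        fits={k:np.polyfit(a[m],b[m],1) for k,m in sel.items()}
        th+=np.mean([f[0] for f in fits.values()])
    print(n,"theta",np.degrees(th),{k:(v, sel[k].sum()) for k,v in fits.items()})
    for k,m in sel.items(): print(k,"b quantiles",np.percentile(b[m],[5,50,95]))
    m=(abs(b-bc)<.03)&(a-ac>.1)&(a-ac<.2); print("stop a",np.percentile(a[m],[2,10,50,90]),m.sum(), "ac",ac,"bc",bc)
    # dark bumpers
    z=(d["range_z"]>0)&(P[...,2]>.008)&(P[...,2]<.06)&(im[...,2]<70); Z=P[z]; aa=Z[:,:2]@e; bb=Z[:,:2]@nrm
    m=(abs(bb-bc)<.03)&(aa-ac>.09)&(aa-ac<.2);print("bumpers",m.sum(),Z[m].mean(0) if m.any() else '', np.percentile(aa[m],[5,50,95]))
    # rack
    m=(im[...,0]>100)&(im[...,0]<125)&(im[...,1]>110)&(d["range_z"]>0)&(P[...,2]>.055)&(P[...,2]<.069); Q=P[m]
    aa=Q[:,:2]@e; bb=Q[:,:2]@nrm; k=(abs(aa-ac)<.15)&(abs(bb-bc)<.05); print("rack a",np.percentile(aa[k],[0,1,99,100]),"b",np.percentile(bb[k],[0,1,99,100]))
E
```

```text
top theta -6.141316016271406 {'L': (array([-0.00467913,  0.24213426]), np.int64(10)), 'R': (array([0.0046754 , 0.16685819]), np.int64(52))}
L b quantiles [0.23762004 0.23902926 0.24061211]
R b quantiles [0.16828044 0.16952302 0.17155125]
stop a [0.66999846 0.68597938 0.6909579  0.70771881] 29 ac 0.5385054944171298 bc 0.20176677745001204
bumpers 34 [0.70017137 0.12800474 0.03068571] [0.63567844 0.68768545 0.69205335]
rack a [0.44923783 0.44947367 0.62334123 0.62656279] b [0.17210735 0.17261764 0.23083295 0.23165775]
side theta -3.9776593735866714 {'L': (array([-0.03402984,  0.23707503]), np.int64(99)), 'R': (array([0.03612891, 0.11917484]), np.int64(18))}
L b quantiles [0.21270688 0.21662706 0.2201076 ]
R b quantiles [0.13627465 0.14154666 0.14769925]
stop a [0.68415224 0.69158836 0.69592976 0.7120925 ] 55 ac 0.545548157055425 bc 0.18186590756221815
bumpers 30 [0.70393516 0.13290793 0.02727266] [0.69065564 0.69270114 0.69526815]
rack a [0.45500113 0.45502953 0.64264523 0.64266043] b [0.16896959 0.17092849 0.21715784 0.21790324]
```

Two checks on the dock pose:

- **Dock:** yaw is about −6.1° and the origin is about (0.611, 0.139). The guides fit at about 69 mm apart, against 66 inner plus sheet thickness.
- **Lever:** the pose predicts the lever tip at (0.614, −0.053, 0.155). I measured (0.613, −0.049, 0.161), so the two agree.
- **Rack:** it stands about 48 mm short of the stop, inside the stated 45–65.

I'll close the fingers, yaw the tool to the dock and travel to the near end of the rack.

Emit:
apply_moves(moves=[0, 0, 0, 0, 0, 0, 0.105, 0, 0, 0, 0, 0, 0, 0.105, 0, 0, 0, 0, 0, 0, 0.105, 0, 0, 0, 0, 0, 0, 0.105, 0, 0.008, -0.036, 0, 0, 0, 0, 0, 0.008, -0.036, 0, 0, 0, 0, 0, 0.008, -0.036, 0, 0, 0, 0, 0, 0.008, -0.036, 0, 0, 0, 0], newtons=40)

```text
clock: 1.12
position: [0.2263, -0.4126, 0.2291]
ee_rot: [0.003, 0.998, -0.069, -0.0]
contact_force: [0.7, -0.2, 0.9]
width: -0.0001
```

Emit:
apply_moves(moves=[0, 0.008, -0.036, 0, 0, 0, 0, 0, 0.008, -0.036, 0, 0, 0, 0, 0, 0.008, -0.036, 0, 0, 0, 0, 0, 0.008, -0.036, 0, 0, 0, 0, 0, 0.008, -0.036, 0, 0, 0, 0, 0, 0.008, -0.036, 0, 0, 0, 0, 0, 0.008, -0.036, 0, 0, 0, 0, 0, 0.008, -0.036, 0, 0, 0, 0])

```text
clock: 1.78
position: [0.3316, -0.1232, 0.2288]
ee_rot: [0.004, 0.997, -0.073, 0.003]
contact_force: [0.1, -0.1, 0.8]
width: 0.0
```

Emit:
apply_moves(moves=[0, 0.006, -0.036, 0, 0, 0, -0.02, 0, 0.006, -0.036, 0, 0, 0, -0.02, 0, 0.006, -0.036, 0, 0, 0, 0, 0, 0.006, -0.036, 0, 0, 0, 0, 0, 0.006, -0.036, 0, 0, 0, 0, 0, 0.006, -0.036, 0, 0, 0, 0, 0, 0.006, -0.036, 0, 0, 0, 0, 0, 0.006, -0.036, 0, 0, 0, 0])

```text
clock: 2.45
position: [0.4128, 0.1731, 0.23]
ee_rot: [0.005, 0.999, -0.051, 0.009]
contact_force: [0.3, -1.3, 0.8]
width: 0.0002
```

```bash
cat > st.py <<'E'
from h import *
from scipy.spatial.transform import Rotation as Ro
th=np.radians(-6.1); E=np.array([np.cos(th),np.sin(th),0]); N=np.array([-E[1],E[0],0]); O=np.array([.611,.139,0])
def show():
    s=manip.get_state(); p=s["position"]; q=s["ee_rot"]; R=Ro.from_quat(np.r_[q[1:],q[0]]).as_matrix(); d=p-O
    D=np.array([E,N,[0,0,1]])
    print("clk",round(s["clock"],2),"tcp dock mm",np.round(1000*D@d,1),"tool axes in dock (cols)\n",np.round(D@R,3),"\nF dock",np.round(D@s["contact_force"],1),"q",np.round(s["qpos"],2),"w",s["width"])
    return s
if __name__=="__main__": show()
E
python3 - <<'E'
from st import *
show()
w=imaging.get_image("wrist"); save("w1",w,0,0,560,420,1.4)
P=cloud(w); im=cv2.cvtColor(w["image"],cv2.COLOR_RGB2HSV)
m=(im[...,0]>100)&(im[...,0]<125)&(im[...,1]>110)&(w["range_z"]>0)&(P[...,2]>.045)&(P[...,2]<.075)
Q=(P[m]-O); a=Q@E; b=Q@N; k=(abs(b)<.06)&(abs(a)<.2); a,b=a[k],b[k]; print(len(a),np.percentile(a,[0,.5,99.5]))
print([ (lo, np.percentile(b[(a>lo)&(a<lo+.03)],[1,99]).round(4)) for lo in (-.145,-.11,-.08,-.05) if ((a>lo)&(a<lo+.03)).sum()>10])
E
```

```text
clk 2.45 tcp dock mm [-200.7   12.8  230. ] tool axes in dock (cols)
 [[ 1.     0.004  0.018]
 [ 0.004 -1.    -0.009]
 [ 0.018  0.009 -1.   ]] 
F dock [ 0.5 -1.2  0.8] q [ 0.25  0.08  1.76 -0.02  1.29  1.93] w 0.0001735479008123403
4707 [-0.14342603 -0.1427731  -0.04495263]
[(-0.145, array([-0.0302,  0.0301])), (-0.11, array([-0.0307,  0.0299])), (-0.08, array([-0.0307,  0.0296])), (-0.05, array([-0.0308,  0.0294]))]
```

View pics/w1.png

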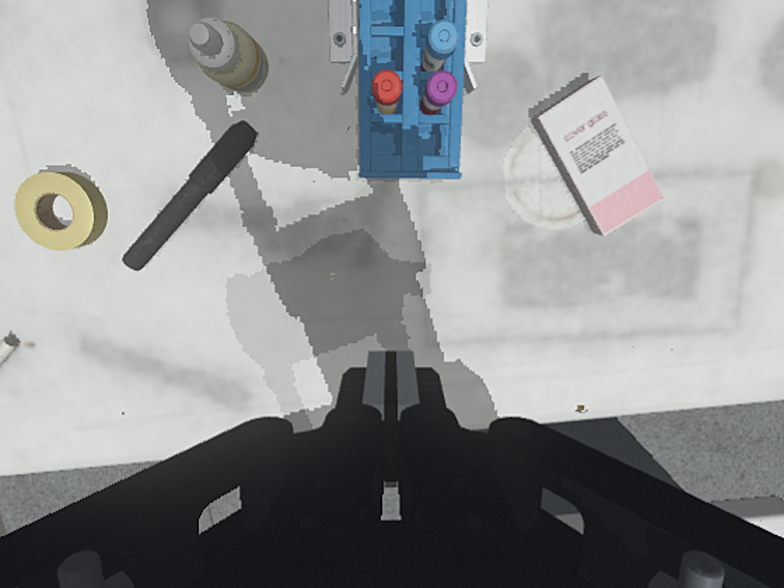

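The wrist view shows the near end of the rack at (412,178) and the closed fingertips at (390,360). The near wall is at dock x −143 and the rack is centred within 0.5 mm, which confirms the dock pose. The marker and cover box are well off to the sides. Descending.

Emit:
apply_moves(moves=[0, 0, 0.007, 0.025, 0, 0, 0, 0, 0, 0.007, 0.025, 0, 0, 0, 0, 0, 0, 0.025, 0, 0, 0, 0, 0, 0, 0.025, 0, 0, 0, 0, 0, 0, 0.025, 0, 0, 0, 0, 0, 0, 0.025, 0, 0, 0, 0, 0, 0, 0.025, 0, 0, 0, 0, 0, 0, 0.02, 0, 0, 0])

```text
clock: 3.17
position: [0.4266, 0.1728, 0.0348]
ee_rot: [-0.003, 0.999, -0.043, 0.02]
contact_force: [0.3, -0.5, 0.5]
width: -0.0002
```

```bash
python3 st.py
```

```text
clk 3.17 tcp dock mm [-187.    14.    34.8] tool axes in dock (cols)
 [[ 0.999  0.021  0.039]
 [ 0.021 -1.     0.008]
 [ 0.04  -0.008 -0.999]] 
F dock [ 0.3 -0.4  0.5] q [ 0.24  0.3   2.06 -0.01  0.75  1.9 ] w -0.00021759019963891945
```

Emit:
apply_moves(moves=[0, 0, 0.006, 0.002, 0, -0.02, 0.01, 0, 0, 0.006, 0.002, 0, -0.02, 0.01, 0, 0, 0.003, 0, 0, 0, 0, 0, 0, 0, 0, 0, 0, 0, 0, 0.008, 0, 0, 0, 0, 0, 0, 0.008, 0, 0, 0, 0, 0, 0, 0.004, 0, 0, 0, 0, 0, 0, 0, 0, 0, 0, 0, 0])

```text
clock: 3.83
position: [0.4493, 0.1527, 0.0323]
ee_rot: [-0.004, 0.999, -0.054, -0.001]
contact_force: [-0.2, -1.0, 0.6]
width: -0.0002
```

```bash
python3 st.py
```

```text
clk 3.83 tcp dock mm [-162.2   -3.6   32.3] tool axes in dock (cols)
 [[ 1.    -0.003 -0.002]
 [-0.003 -1.     0.009]
 [-0.002 -0.009 -1.   ]] 
F dock [-0.1 -1.   0.6] q [0.17 0.33 2.   0.01 0.81 1.85] w -0.00020266578297158062
```

Emit:
apply_moves(moves=[0, 0.004, -0.003, 0, 0, 0, 0, 0, 0.005, 0, 0, 0, 0, 0, 0, 0.005, 0, 0, 0, 0, 0, 0, 0.005, 0, 0, 0, 0, 0, 0, 0.005, 0, 0, 0, 0, 0, 0, 0.005, 0, 0, 0, 0, 0, 0, 0.005, 0, 0, 0, 0, 0, 0, 0, 0, 0, 0, 0, 0])

```text
clock: 4.5
position: [0.4834, 0.1525, 0.0324]
ee_rot: [-0.004, 0.999, -0.054, -0.004]
contact_force: [0.3, 0.2, -0.2]
width: 0.0002
```

```bash
python3 - <<'E'
from st import *
show()
w=imaging.get_image("wrist"); save("w2",w,0,0,560,420,1.4)
t=imaging.get_image("top"); save("t2",t,165,150,305,280,5)
E
```

```text
clk 4.5 tcp dock mm [-1.283e+02 -1.000e-01  3.240e+01] tool axes in dock (cols)
 [[ 1.    -0.002 -0.008]
 [-0.001 -1.     0.008]
 [-0.008 -0.008 -1.   ]] 
F dock [ 0.3  0.2 -0.2] q [0.16 0.37 1.93 0.01 0.85 1.83] w 0.0002120326437623977
```

View pics/w2.png

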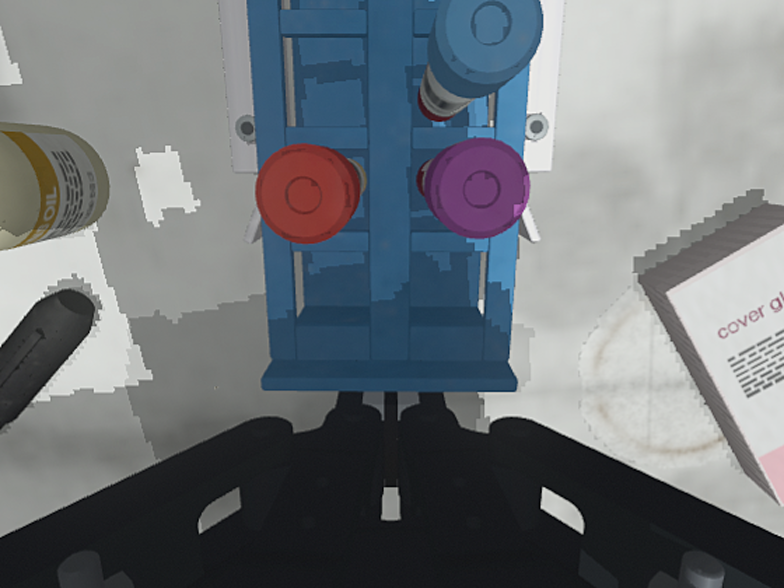

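The wrist view shows the near wall of the rack against the fingers at (390,385), the rack between the guides and the tubes upright. I'll keep pushing gently.

Emit:
apply_moves(moves=[0, 0.005, 0, 0, 0, 0, 0, 0, 0.005, 0, 0, 0, 0, 0, 0, 0.004, 0, 0, 0, 0, 0, 0, 0.003, 0, 0, 0, 0, 0, 0, 0.003, 0, 0, 0, 0, 0, 0, 0.002, 0, 0, 0, 0, 0, 0, 0, 0, 0, 0, 0, 0, 0, 0, 0, 0, 0, 0, 0])

```text
clock: 5.27
position: [0.5037, 0.1499, 0.0319]
ee_rot: [-0.004, 0.999, -0.054, -0.007]
contact_force: [-3.0, 1.0, 1.6]
width: 0.0003
```

```bash
cat > rk.py <<'E'
from st import *
def rack():
    w=imaging.get_image("wrist"); P=cloud(w); im=cv2.cvtColor(w["image"],cv2.COLOR_RGB2HSV)
    m=(im[...,0]>100)&(im[...,0]<125)&(im[...,1]>110)&(w["range_z"]>0)&(P[...,2]>.045)&(P[...,2]<.075)
    Q=(P[m]-O); a=Q@E; b=Q@N; k=(abs(b)<.06)&(abs(a)<.2); a,b=a[k],b[k]; print("near end",np.percentile(a,[0,.5,2]),"b",np.percentile(b,[1,99]))
show(); rack()
E
python3 rk.py
```

```text
clk 5.27 tcp dock mm [-107.8   -0.6   31.9] tool axes in dock (cols)
 [[ 1.    -0.002 -0.015]
 [-0.002 -1.     0.007]
 [-0.015 -0.007 -1.   ]] 
F dock [-3.1  0.7  1.6] q [0.15 0.4  1.88 0.01 0.87 1.82] w 0.00026023534486785887
near end [-0.11796755 -0.09600536 -0.09510383] b [-0.03045022  0.02983629]
```

Force is −3 N and the near end is at about −95.5. A little more pushing to seat it firmly.

Emit:
apply_moves(moves=[0, 0.002, 0, 0, 0, 0, 0, 0, 0.002, 0, 0, 0, 0, 0, 0, 0.003, 0, 0, 0, 0, 0, 0, 0.004, 0, 0, 0, 0, 0, 0, 0.004, 0, 0, 0, 0, 0, 0, 0.004, 0, 0, 0, 0, 0, 0, 0.004, 0, 0, 0, 0, 0, 0, 0.004, 0, 0, 0, 0])

```text
schema error: expected a multiple of 7 numbers
```

```bash
python3 rk.py
```

```text
clk 5.32 tcp dock mm [-107.8   -0.6   31.9] tool axes in dock (cols)
 [[ 1.    -0.002 -0.015]
 [-0.002 -1.     0.007]
 [-0.015 -0.007 -1.   ]] 
F dock [-2.6 -0.2  1.4] q [0.15 0.4  1.88 0.01 0.87 1.82] w -0.0002362812234049188
near end [-0.1180468  -0.09599484 -0.09512297] b [-0.030521    0.02983311]
```

Emit:
apply_moves(moves=[0, 0.002, 0, 0, 0, 0, 0, 0, 0.002, 0, 0, 0, 0, 0, 0, 0.003, 0, 0, 0, 0, 0, 0, 0.004, 0, 0, 0, 0, 0, 0, 0.004, 0, 0, 0, 0, 0, 0, 0.004, 0, 0, 0, 0, 0, 0, 0.004, 0, 0, 0, 0, 0, 0, 0.004, 0, 0, 0, 0, 0])

```text
clock: 6.03
position: [0.502, 0.1496, 0.0303]
ee_rot: [-0.004, 0.998, -0.055, -0.035]
contact_force: [-9.8, 2.0, 8.1]
width: 0.0001
```

```bash
python3 rk.py
```

```text
clk 6.03 tcp dock mm [-109.5   -1.1   30.3] tool axes in dock (cols)
 [[ 0.998 -0.004 -0.07 ]
 [-0.004 -1.     0.004]
 [-0.07  -0.003 -0.998]] 
F dock [-10.    0.9   8.1] q [0.14 0.42 1.85 0.03 0.94 1.81] w 7.916079440666535e-05
near end [-0.10140603 -0.09601    -0.09509201] b [-0.03074693  0.02982269]
```

The push stalled at 10 N and the near end did not move (−95.5 mm), so the rack is home. Retreating back and then up.

Emit:
apply_moves(moves=[0, -0.006, 0, 0, 0, 0, 0, 0, -0.015, 0, 0, 0, 0.035, 0, 0, -0.02, 0, 0, 0, 0.035, 0, 0, -0.02, 0, 0, 0, 0, 0, 0, 0, 0, -0.03, 0, 0, 0, 0, 0, 0, -0.03, 0, 0, 0, 0, 0, 0, -0.03, 0, 0, 0, 0, 0, 0, -0.03, 0, 0, 0])

```text
clock: 6.75
position: [0.4385, 0.1549, 0.1498]
ee_rot: [-0.0, 0.999, -0.055, 0.002]
contact_force: [0.6, 0.6, -0.4]
width: -0.0001
```

```bash
python3 - <<'E'
import rk
from rk import *
w=imaging.get_image("wrist"); save("w3",w,0,0,560,420,1.4)
t=imaging.get_image("top"); save("t3",t,165,150,305,280,5)
E
```

```text
clk 6.75 tcp dock mm [-173.2   -2.5  149.8] tool axes in dock (cols)
 [[ 1.    -0.003  0.004]
 [-0.003 -1.     0.001]
 [ 0.004 -0.001 -1.   ]] 
F dock [ 0.5  0.6 -0.4] q [ 0.19  0.17  1.86 -0.    1.1   1.87] w -0.00014241236027544488
near end [-0.09661008 -0.09656813 -0.09650541] b [-0.03051134  0.02984186]
```

View pics/t3.png

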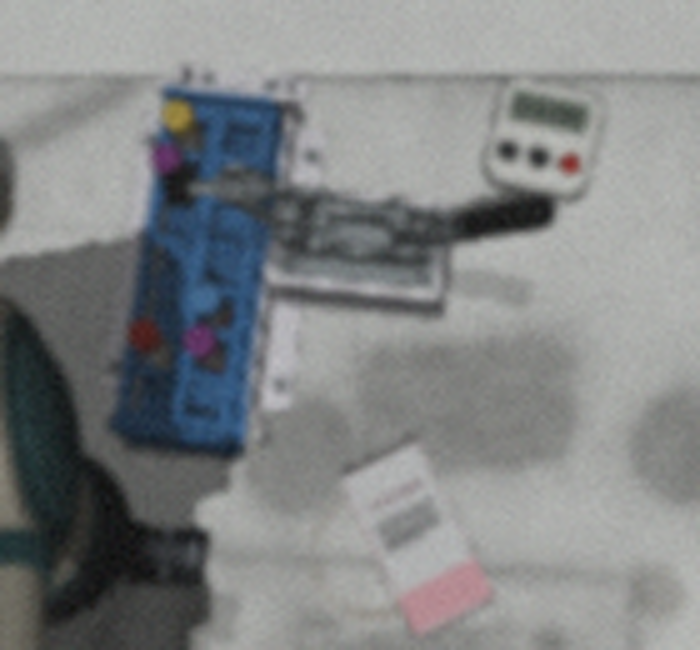

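View pics/w3.png

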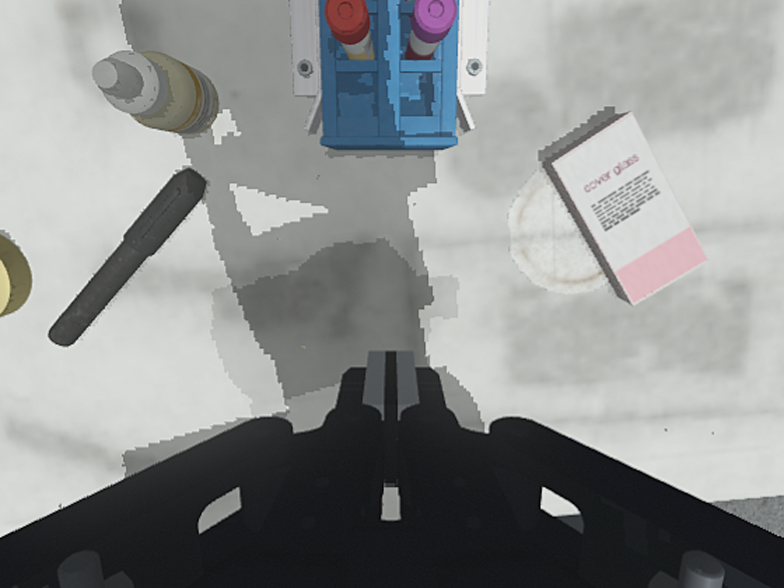

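The top view shows the rack's far end against the bumpers at crop (235,95), with the clamp still open and the tubes standing. Next I'll carry the tool to the outer side of the lever (dock −y) and pitch it to point forward and down, so the fingers cross the grip like a bar.

Emit:
apply_moves(moves=[0, 0, 0.036, -0.003, 0, 0, 0, 0, 0, 0.036, -0.003, 0, 0, 0, 0, 0, 0.036, -0.003, 0, 0, 0, 0, 0, 0.036, -0.003, 0, 0, 0, 0, 0, 0.036, 0, 0, 0, 0, 0, 0, 0.036, 0, 0, 0, 0, 0, 0, 0.036, 0, 0, 0, 0, 0, 0, 0, 0, 0, 0, 0])

```text
clock: 7.57
position: [0.4151, -0.1045, 0.1546]
ee_rot: [-0.0, 0.999, -0.049, 0.007]
contact_force: [0.9, 0.6, 0.1]
width: 0.0
```

Emit:
apply_moves(moves=[0, 0, 0, 0, 0, 0.11, 0, 0, 0, 0, 0, 0, 0.11, 0, 0, 0, 0, 0, 0, 0.11, 0, 0, 0, 0, 0, 0, 0.11, 0, 0, 0, 0, 0, 0, 0.11, 0, 0, 0, 0, 0, 0, 0.11, 0, 0, 0, 0, 0, 0, 0.11, 0, 0, 0, 0, 0, 0, 0, 0])

```text
clock: 8.23
position: [0.4174, -0.0998, 0.1449]
ee_rot: [0.003, 0.95, -0.047, 0.308]
contact_force: [0.1, -0.4, -0.6]
width: -0.0001
```

```bash
python3 st.py
```

```text
clk 8.23 tcp dock mm [-167.2 -258.   144.9] tool axes in dock (cols)
 [[ 0.811  0.014  0.585]
 [-0.002 -1.     0.027]
 [ 0.586 -0.023 -0.81 ]] 
F dock [ 0.2 -0.4 -0.6] q [-0.72 -0.11  2.4   0.87  0.49  0.24] w -0.0001349889680890154
```

Pitching drives the wrist towards a singularity (j5 0.49, j4 0.87). A vertical tool also works: at TCP z of about 135 the gripper body starts at 208, above the lever's highest point at 183. The fingertip also stays on the grip all the way to lock. I'll undo the pitch and go there.

Emit:
apply_moves(moves=[0, 0, 0, 0, 0, -0.11, 0, 0, 0, 0, 0, 0, -0.11, 0, 0, 0, 0, 0, 0, -0.11, 0, 0, 0, 0, 0, 0, -0.11, 0, 0, 0, 0, 0, 0, -0.11, 0, 0, 0, 0, 0, 0, -0.07, 0, 0, 0, 0, 0, 0, 0, 0, 0, 0, 0, 0, 0, 0, 0])

```text
clock: 8.9
position: [0.4196, -0.0995, 0.1409]
ee_rot: [-0.008, 0.997, -0.048, 0.053]
contact_force: [0.1, -0.1, -0.4]
width: -0.0001
```

```bash
python3 st.py
```

```text
clk 8.9 tcp dock mm [-165.  -257.5  140.9] tool axes in dock (cols)
 [[ 0.994  0.011  0.105]
 [ 0.008 -1.     0.022]
 [ 0.105 -0.021 -0.994]] 
F dock [ 0.1 -0.1 -0.4] q [-0.44  0.08  2.01  0.07  0.96  1.19] w -5.031955672560029e-05
```

Emit:
apply_moves(moves=[0, 0, 0, 0, 0, -0.07, 0, 0, 0, 0, 0, 0, -0.03, 0, 0, 0.03, 0, 0, 0, 0, 0, 0, 0.03, 0, 0, 0, 0, 0, 0, 0.03, 0, 0, 0, 0, 0, 0, 0.03, 0, 0, 0, 0, 0, 0, 0.03, 0, 0, 0, 0, 0, 0, 0.02, 0, 0, 0, 0, 0])

```text
clock: 9.57
position: [0.5802, -0.1158, 0.1341]
ee_rot: [-0.008, 0.999, -0.054, -0.003]
contact_force: [-0.3, -1.1, -0.2]
width: 0.0002
```

```bash
python3 st.py
```

```text
clk 9.57 tcp dock mm [  -3.6 -256.6  134.1] tool axes in dock (cols)
 [[ 1.    -0.002 -0.006]
 [-0.001 -1.     0.016]
 [-0.006 -0.016 -1.   ]] 
F dock [-0.2 -1.2 -0.2] q [-0.32  0.37  1.61  0.02  1.17  1.35] w 0.0001682863728161472
```

Emit:
apply_moves(moves=[0, 0.012, 0, 0, 0, 0, 0, 0, 0.012, 0, 0, 0, 0, 0, 0, 0, -0.01, 0, 0, 0, 0, 0, 0, -0.01, 0, 0, 0, 0, 0, 0, -0.006, 0, 0, 0, 0, 0, 0, 0, 0, 0, 0, 0, 0, 0, 0, 0, 0, 0, 0, 0, 0, 0, 0, 0, 0, 0])

```text
clock: 10.23
position: [0.6035, -0.0907, 0.1302]
ee_rot: [-0.007, 0.998, -0.057, -0.004]
contact_force: [-0.2, 0.5, 0.2]
width: -0.0001
```

```bash
python3 - <<'E'
from st import *
show()
w=imaging.get_image("wrist"); save("w4",w,0,0,560,420,1.4)
s=imaging.get_image("side"); save("s4",s,180,180,340,300,5)
E
```

```text
clk 10.23 tcp dock mm [  16.9 -229.2  130.2] tool axes in dock (cols)
 [[ 1.    -0.008 -0.008]
 [-0.008 -1.     0.014]
 [-0.008 -0.014 -1.   ]] 
F dock [-0.3  0.5  0.2] q [-0.27  0.4   1.57  0.01  1.18  1.41] w -0.00011630308206597805
```

View pics/w4.png

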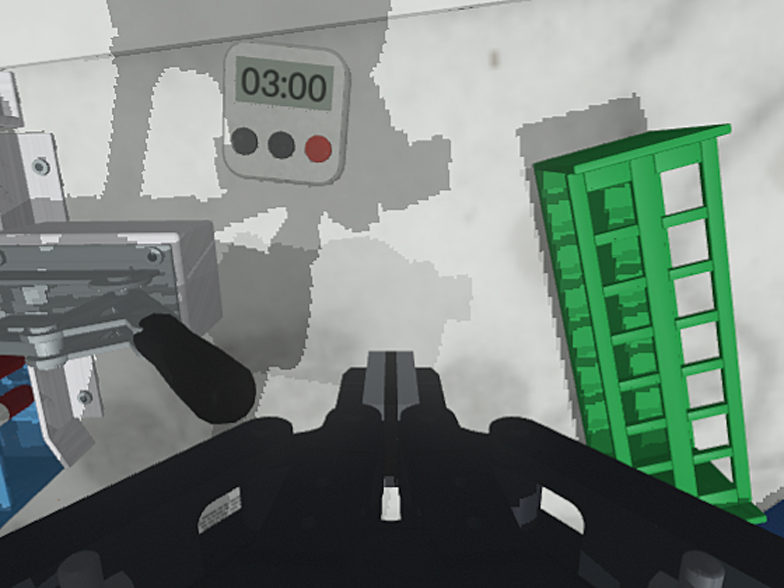

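View pics/s4.png

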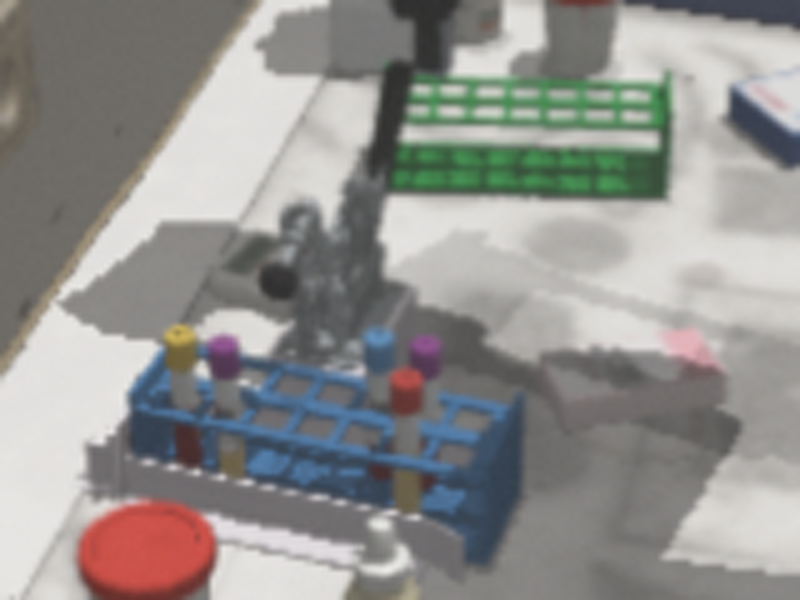

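The wrist view shows the lever grip's free end at (225,390) and the closed fingertips at (390,370), with free space between them. The side view shows the rack home and all five tubes upright. I'll check the lever tip's position with the wrist range image.

```bash
python3 - <<'E'
from st import *
w=imaging.get_image("wrist"); P=cloud(w); im=w["image"].max(2)
m=np.zeros(im.shape,bool); m[220:303,95:183]=True
m&=(im<60)&(w["range_z"]>0)&(P[...,2]>.1)
Q=P[m]-O; D=np.c_[Q@E,Q@N,Q[:,2]]*1000
print(len(D)); 
for lo in range(100,175,10):
    k=(D[:,2]>lo)&(D[:,2]<lo+10)
    if k.sum()>10: print(lo,k.sum(),np.percentile(D[k],[2,50,98],axis=0).round(1).tolist())
E
```

```text
3851
100 65 [[21.6, -155.8, 105.3], [30.0, -149.1, 108.2], [30.7, -140.4, 109.7]]
110 369 [[19.6, -160.6, 110.5], [29.1, -149.5, 115.6], [30.4, -142.2, 119.8]]
120 374 [[19.9, -168.8, 120.2], [28.4, -157.1, 124.8], [30.7, -149.6, 129.8]]
130 476 [[20.7, -179.4, 130.4], [29.5, -166.3, 135.5], [31.2, -158.3, 139.9]]
140 735 [[19.7, -192.0, 140.3], [29.0, -175.0, 145.7], [31.3, -166.5, 149.9]]
150 1805 [[17.4, -193.1, 150.4], [25.0, -186.1, 155.6], [30.6, -175.4, 159.2]]
170 16 [[29.3, -202.3, 177.5], [29.7, -200.7, 178.5], [30.7, -199.7, 179.6]]
```

The lever lies where predicted (x centre about 23, tip about −192/157). Aligning, then starting the push.

Emit:
apply_moves(moves=[0, 0.006, -0.006, -0.008, 0, 0, 0, 0, 0, -0.008, -0.003, 0, 0, 0, 0, 0, -0.008, 0, 0, 0, 0, 0, 0, -0.008, 0, 0, 0, 0, 0, 0, -0.008, 0, 0, 0, 0, 0, 0, -0.008, -0.002, 0, 0, 0, 0, 0, -0.008, -0.002, 0, 0, 0, 0, 0, 0, 0, 0, 0, 0])

```text
clock: 11.05
position: [0.6171, -0.0499, 0.1574]
ee_rot: [0.009, 0.998, -0.056, -0.001]
contact_force: [-0.6, -0.2, -0.6]
width: -0.0
```

```bash
python3 - <<'E'
from st import *
show()
w=imaging.get_image("wrist"); save("w5",w,0,0,560,420,1.4)
E
```

```text
clk 11.05 tcp dock mm [  26.1 -187.2  157.4] tool axes in dock (cols)
 [[ 1.    -0.005 -0.   ]
 [-0.005 -1.    -0.018]
 [-0.     0.018 -1.   ]] 
F dock [-0.6 -0.3 -0.6] q [-0.18  0.39  1.52 -0.02  1.23  1.51] w -2.244924758028871e-06
```

View pics/w5.png

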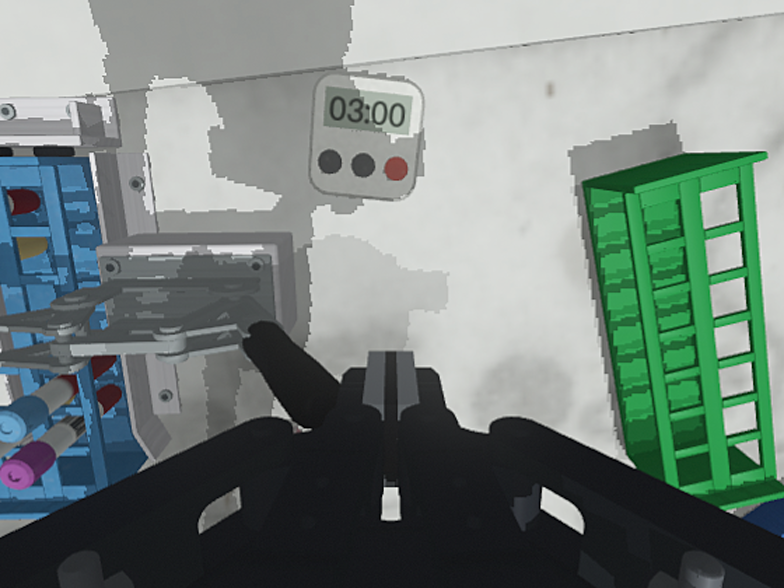

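```bash
cat > lev.py <<'E'
from st import *
w=imaging.get_image("wrist"); P=cloud(w); im=w["image"].max(2)
Q=P-O; D=np.stack([Q@E,Q@N,Q[...,2]],-1)*1000
vv,uu=np.mgrid[:420,:560]
m=(im<60)&(w["range_z"]>0)&(D[...,0]>10)&(D[...,0]<34)&(D[...,2]>95)&(D[...,2]<190)&(D[...,1]<0)&(D[...,1]>-230)&(vv<299)&(uu<248)
d=D[m]; print(len(d))
for lo in range(95,190,8):
    k=(d[:,2]>lo)&(d[:,2]<lo+8)
    if k.sum()>15: print(lo,k.sum(),np.percentile(d[k],[5,50,95],axis=0).round(0).tolist())
E
python3 lev.py; python3 - <<'E'
from st import *
s=imaging.get_image("side"); save("s5",s,180,180,340,300,5)
E
```

```text
2823
111 115 [[23.0, -145.0, 112.0], [30.0, -138.0, 116.0], [31.0, -131.0, 119.0]]
119 224 [[21.0, -148.0, 120.0], [29.0, -139.0, 123.0], [30.0, -133.0, 127.0]]
127 200 [[22.0, -151.0, 127.0], [29.0, -142.0, 131.0], [30.0, -138.0, 135.0]]
135 220 [[23.0, -155.0, 135.0], [29.0, -147.0, 139.0], [31.0, -142.0, 143.0]]
143 279 [[23.0, -160.0, 143.0], [30.0, -151.0, 147.0], [31.0, -146.0, 151.0]]
151 357 [[22.0, -164.0, 152.0], [29.0, -155.0, 155.0], [31.0, -150.0, 159.0]]
159 498 [[23.0, -171.0, 160.0], [29.0, -161.0, 164.0], [31.0, -154.0, 167.0]]
167 823 [[21.0, -171.0, 167.0], [26.0, -165.0, 170.0], [30.0, -158.0, 173.0]]
175 55 [[33.0, -176.0, 175.0], [33.0, -175.0, 179.0], [33.0, -174.0, 182.0]]
183 48 [[33.0, -176.0, 183.0], [33.0, -175.0, 185.0], [34.0, -173.0, 188.0]]
```

View pics/s5.png

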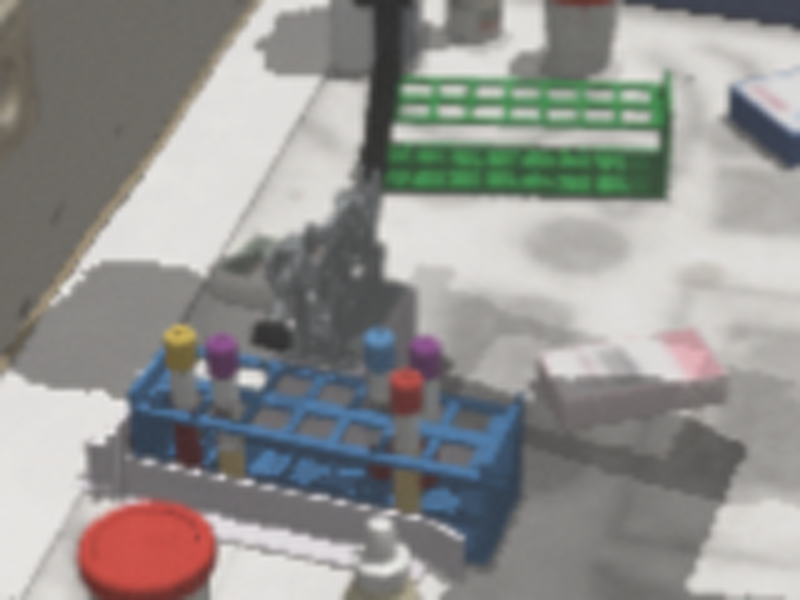

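The side view shows the lever swung up part of the way and the foot coming down at crop (270,335). The lever now leans about 27°, and its upper grip end bears on the fingertip. Continuing.

Emit:
apply_moves(moves=[0, -0.002, -0.008, 0.004, 0, 0, 0, 0, 0, -0.008, 0.002, 0, 0, 0, 0, 0, -0.008, 0, 0, 0, 0, 0, 0, -0.007, 0, 0, 0, 0, 0, 0, -0.006, 0, 0, 0, 0, 0, 0, 0, 0, 0, 0, 0, 0, 0, 0, 0, 0, 0, 0, 0, 0, 0, 0, 0, 0, 0])

```text
clock: 11.87
position: [0.6188, -0.0095, 0.1459]
ee_rot: [0.009, 0.998, -0.055, -0.003]
contact_force: [-0.6, 0.2, 1.2]
width: 0.0001
```

```bash
python3 st.py; python3 lev.py
```

```text
clk 11.87 tcp dock mm [  23.5 -146.8  145.9] tool axes in dock (cols)
 [[ 1.    -0.004 -0.005]
 [-0.005 -1.    -0.018]
 [-0.005  0.019 -1.   ]] 
F dock [-0.7  0.2  1.2] q [-0.12  0.4   1.53 -0.02  1.21  1.57] w 7.245379862203479e-05
2410
111 24 [[18.0, -126.0, 115.0], [29.0, -122.0, 118.0], [30.0, -116.0, 119.0]]
119 203 [[24.0, -126.0, 119.0], [30.0, -120.0, 123.0], [31.0, -113.0, 127.0]]
127 213 [[24.0, -127.0, 128.0], [29.0, -121.0, 131.0], [30.0, -114.0, 135.0]]
135 187 [[25.0, -127.0, 135.0], [29.0, -122.0, 139.0], [30.0, -114.0, 142.0]]
143 233 [[25.0, -128.0, 143.0], [30.0, -122.0, 147.0], [31.0, -115.0, 150.0]]
151 299 [[24.0, -129.0, 152.0], [30.0, -123.0, 156.0], [31.0, -115.0, 159.0]]
159 424 [[26.0, -134.0, 159.0], [30.0, -124.0, 163.0], [31.0, -116.0, 167.0]]
167 479 [[27.0, -135.0, 167.0], [30.0, -124.0, 171.0], [31.0, -116.0, 175.0]]
175 347 [[28.0, -129.0, 175.0], [30.0, -123.0, 177.0], [31.0, -118.0, 180.0]]
```

Emit:
apply_moves(moves=[0, 0, -0.007, 0, 0, 0, 0, 0, 0, -0.007, 0, 0, 0, 0, 0, 0, -0.007, 0, 0, 0, 0, 0, 0, -0.007, 0, 0, 0, 0, 0, 0, -0.007, 0, 0, 0, 0, 0, 0, -0.004, 0, 0, 0, 0, 0, 0, 0, 0, 0, 0, 0, 0, 0, 0, 0, 0, 0, 0])

```text
clock: 12.58
position: [0.6226, 0.0258, 0.1453]
ee_rot: [0.015, 0.998, -0.056, -0.004]
contact_force: [-0.1, -0.5, -0.1]
width: -0.0003
```

```bash
python3 st.py; python3 lev.py; python3 - <<'E'
from st import *
w=imaging.get_image("wrist"); save("w6",w,0,0,560,420,1.4)
s=imaging.get_image("side"); save("s6",s,180,180,340,300,5)
E
```

```text
clk 12.58 tcp dock mm [  23.5 -111.3  145.3] tool axes in dock (cols)
 [[ 1.    -0.005 -0.006]
 [-0.005 -1.    -0.031]
 [-0.006  0.031 -0.999]] 
F dock [-0.1 -0.5 -0.1] q [-0.05  0.41  1.52 -0.03  1.22  1.64] w -0.0003002768703020015
2749
119 65 [[29.0, -97.0, 119.0], [30.0, -95.0, 124.0], [30.0, -92.0, 127.0]]
127 132 [[28.0, -97.0, 128.0], [29.0, -94.0, 131.0], [30.0, -89.0, 135.0]]
135 227 [[25.0, -97.0, 136.0], [29.0, -94.0, 139.0], [30.0, -87.0, 143.0]]
143 365 [[21.0, -95.0, 143.0], [28.0, -92.0, 147.0], [31.0, -84.0, 151.0]]
151 528 [[20.0, -94.0, 151.0], [28.0, -90.0, 155.0], [31.0, -81.0, 159.0]]
159 613 [[22.0, -98.0, 160.0], [29.0, -87.0, 163.0], [31.0, -78.0, 167.0]]
167 750 [[26.0, -98.0, 168.0], [29.0, -82.0, 171.0], [31.0, -73.0, 174.0]]
175 55 [[28.0, -98.0, 175.0], [28.0, -77.0, 176.0], [30.0, -75.0, 176.0]]
```

View pics/w6.png

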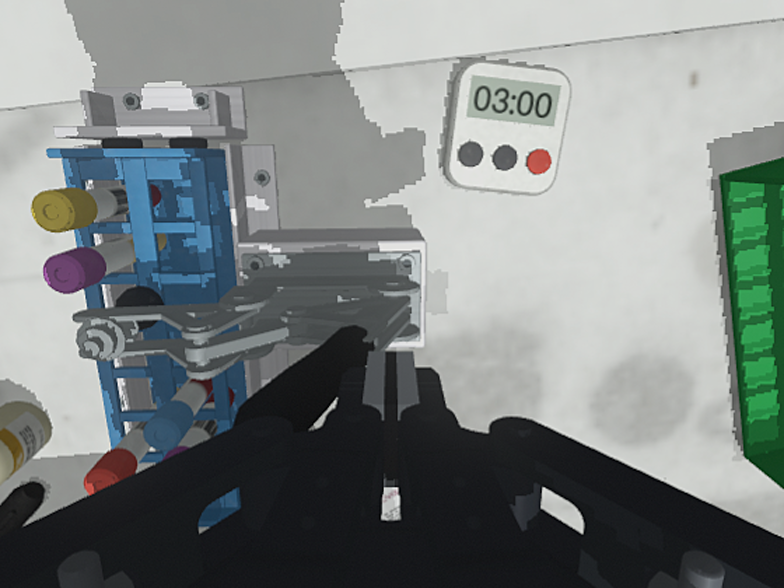

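View pics/s6.png

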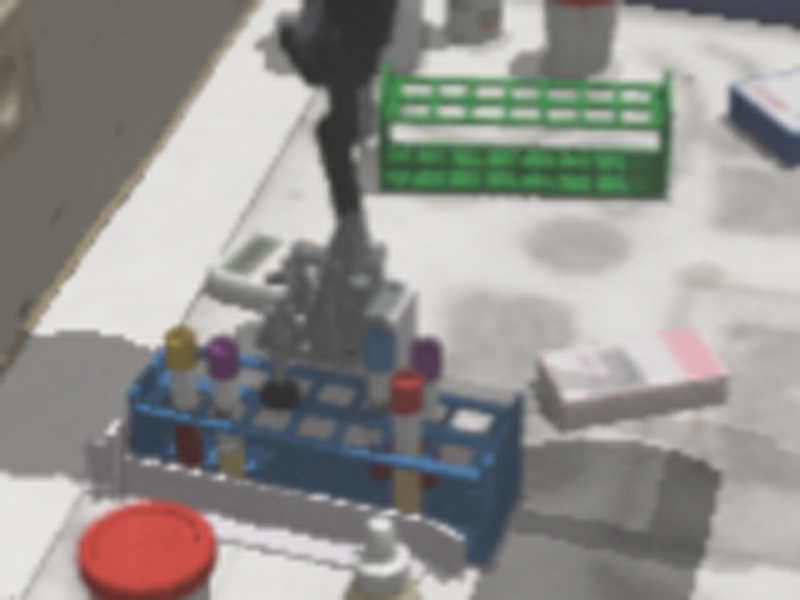

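The lever appears locked: the grip end is at about (−76, 176) against a predicted (−76, 176), and the foot is on the deck at side crop (280,393). I'll push a few mm more to confirm the lever is hard on its stop.

Emit:
apply_moves(moves=[0, 0, -0.003, 0, 0, 0, 0, 0, 0, -0.004, 0, 0, 0, 0, 0, 0, -0.005, 0, 0, 0, 0, 0, 0, -0.005, 0, 0, 0, 0, 0, 0, -0.005, 0, 0, 0, 0, 0, 0, -0.005, 0, 0, 0, 0, 0, 0, -0.005, 0, 0, 0, 0, 0, 0, -0.005, 0, 0, 0, 0])

```text
clock: 13.4
position: [0.6233, 0.0313, 0.1459]
ee_rot: [0.047, 0.997, -0.054, -0.007]
contact_force: [-2.1, -11.8, 2.1]
width: 0.0002
```

```bash
python3 st.py; python3 lev.py
```

```text
clk 13.4 tcp dock mm [  23.7 -105.8  145.9] tool axes in dock (cols)
 [[ 1.    -0.    -0.009]
 [-0.001 -0.996 -0.094]
 [-0.008  0.094 -0.996]] 
F dock [ -0.8 -12.    2.1] q [-0.01  0.42  1.51 -0.1   1.23  1.7 ] w 0.00015456996916914057
1816
119 22 [[28.0, -93.0, 121.0], [29.0, -92.0, 124.0], [30.0, -90.0, 126.0]]
127 51 [[29.0, -93.0, 127.0], [30.0, -91.0, 131.0], [30.0, -88.0, 135.0]]
135 91 [[29.0, -92.0, 136.0], [30.0, -90.0, 140.0], [30.0, -86.0, 143.0]]
143 177 [[28.0, -92.0, 143.0], [30.0, -89.0, 147.0], [31.0, -84.0, 151.0]]
151 286 [[28.0, -91.0, 151.0], [30.0, -86.0, 156.0], [31.0, -80.0, 159.0]]
159 463 [[26.0, -92.0, 159.0], [30.0, -85.0, 163.0], [31.0, -78.0, 167.0]]
167 685 [[27.0, -91.0, 168.0], [29.0, -81.0, 171.0], [31.0, -74.0, 174.0]]
175 40 [[28.0, -90.0, 175.0], [29.0, -79.0, 175.0], [31.0, -76.0, 176.0]]
```

The lever is hard on its stop: 12 N of push moved it no further. Withdrawing outward and then up.

Emit:
apply_moves(moves=[0, 0, 0.008, 0, 0, 0, 0, 0, 0, 0.015, 0, 0.04, 0, 0, 0, 0, 0.02, 0, 0.04, 0, 0, 0, 0, 0.025, -0.01, 0, 0, 0, 0, 0, 0.025, -0.02, 0, 0, 0, 0, 0, 0.025, -0.03, 0, 0, 0, 0, 0, 0.02, -0.03, 0, 0, 0, 0, 0, 0, 0, 0, 0, 0])

```text
clock: 14.12
position: [0.6085, -0.1088, 0.2412]
ee_rot: [0.004, 0.999, -0.052, -0.006]
contact_force: [0.9, 0.3, 0.8]
width: -0.0001
```

```bash
python3 - <<'E'
from st import *
show()
w=imaging.get_image("wrist"); save("w7",w,0,0,560,420,1.4)
s=imaging.get_image("side"); save("s7",s,180,180,340,300,5)
t=imaging.get_image("top"); save("t7",t,165,150,305,280,5)
for n,d in (("top",t),("wrist",w),("side",s)):
    P=cloud(d); im=cv2.cvtColor(d["image"],cv2.COLOR_RGB2HSV)
    m=(im[...,0]>100)&(im[...,0]<125)&(im[...,1]>110)&(d["range_z"]>0)&(P[...,2]>.05)&(P[...,2]<.07)
    Q=P[m]-O; a=Q@E*1000; b=Q@N*1000; k=(abs(b)<45)&(abs(a)<140)
    print(n,k.sum(),"rack a",np.percentile(a[k],[1,99]).round(1),"b",np.percentile(b[k],[1,99]).round(1),"z",np.percentile(Q[k][:,2],[2,50,98]).round(4))
    m=(im[...,2]<70)&(d["range_z"]>0); Q=P[m]-O; a=Q@E*1000; b=Q@N*1000; z=Q[:,2]*1000
    k=(abs(a-23)<14)&(b<-60)&(b>-150)&(z>112)&(z<190)
    if k.sum()>20:
        c=np.polyfit(z[k],b[k],1); print("  lever",k.sum(),"lean deg",np.degrees(np.arctan(c[0])).round(1),"zmax",np.percentile(z[k],98).round(0),"b at z176",np.polyval(c,176).round(1))
E
```

```text
clk 14.12 tcp dock mm [  23.8 -246.7  241.2] tool axes in dock (cols)
 [[ 1.     0.002 -0.012]
 [ 0.002 -1.    -0.009]
 [-0.012  0.009 -1.   ]] 
F dock [0.9 0.4 0.8] q [-0.28  0.34  1.38 -0.01  1.43  1.39] w -0.00013361197709257417
top 662 rack a [-96.5  90.5] b [-30.1  27.8] z [0.051  0.0555 0.0661]
  lever 62 lean deg 19.9 zmax 180.0 b at z176 -80.7
wrist 4245 rack a [-95.5  92.2] b [-32.   27.7] z [0.0514 0.0545 0.0648]
  lever 2237 lean deg 19.3 zmax 177.0 b at z176 -83.2
side 337 rack a [-98.5  88.6] b [-27.8  31.4] z [0.0513 0.0536 0.0641]
  lever 84 lean deg 18.7 zmax 174.0 b at z176 -70.4
```

View pics/w7.png

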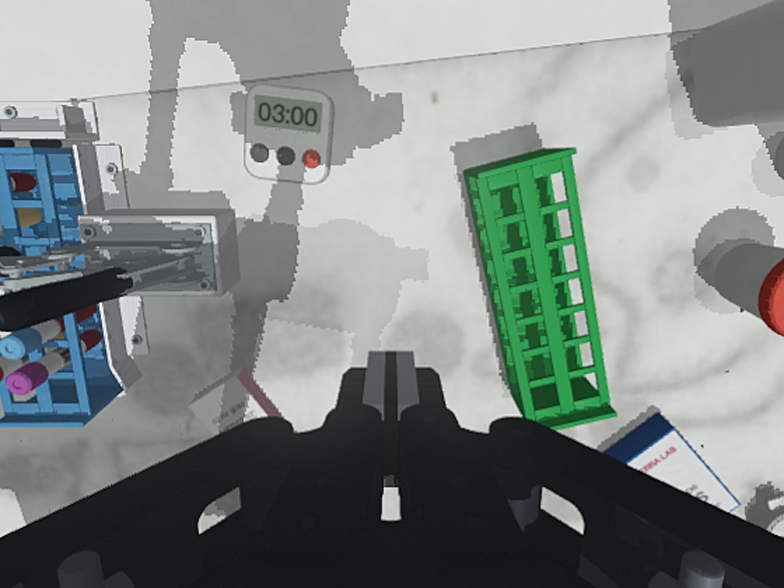

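View pics/s7.png

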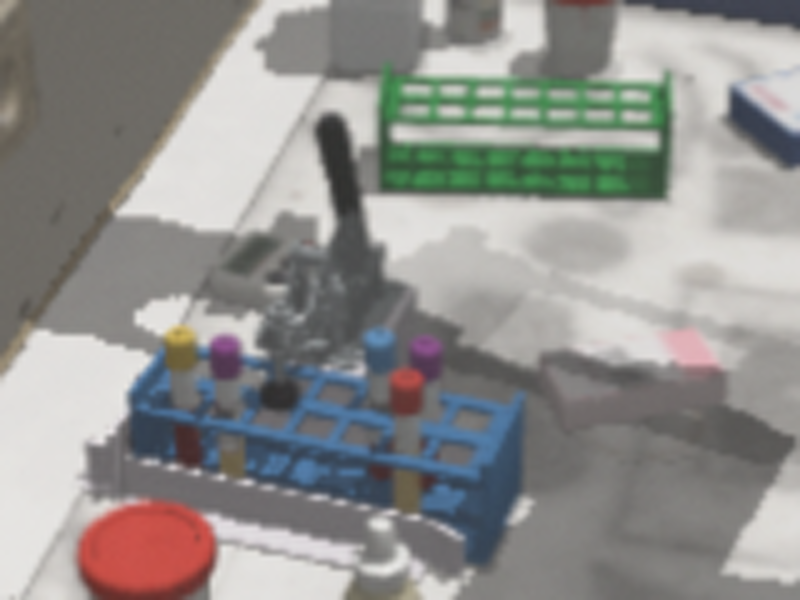

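View pics/t7.png

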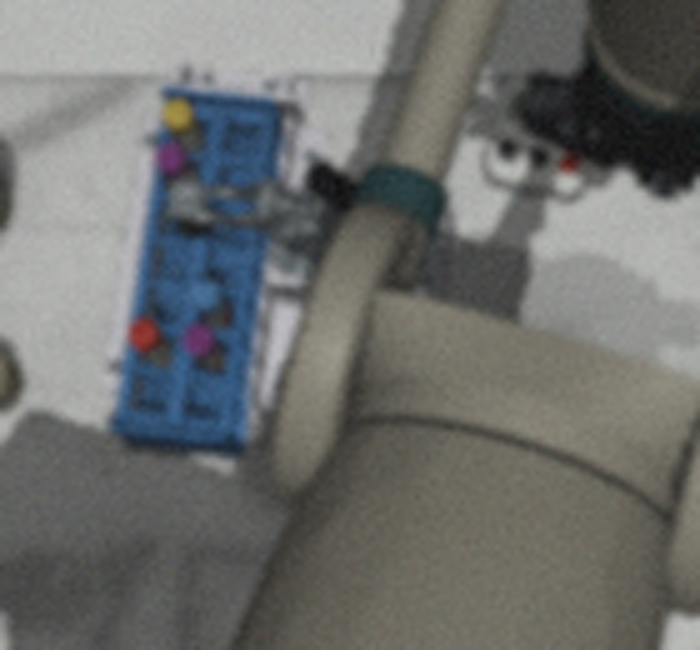

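The lever leans about 19–20° towards the rack in all three views, which matches lock. The arm is level, the foot is on the deck, the rack is against the bumpers and the five tubes are upright. The things in view stand where they were. Handing in.

```bash
python3 -c "
from rig import workorder
print(workorder.sign_off())"
```

```text
the job is handed in; nothing more can be done
None
```

The rack is home against the rear stop and the clamp is locked over it. I handed the job in at about 14 s of the 48 s; no verdict is reported.

**What I did:** With the fingers closed, I pushed the rack about 47 mm along its guides until it stalled at 10 N with no further movement. I then pushed the lever over from its outer side with the fingertips until it went over. A further push of 12 N moved it no more.

**Last checks:**
- **Rack:** its near end is at dock x −95.5 to −98.5 mm depending on the view, where −95 means touching the stop. That spread is about the calibration error. It stands about mid-guide (within about 2 mm) and flat.
- **Lever:** it leans 18.7 to 19.9° towards the rack in the three views; lock is 20°.
- **Clamp foot and tubes:** the foot sits on the deck and all five tubes stand upright. I saw none of the other items displaced in the views I checked.

**Could not check or disagreed:**
- The foot's force on the rack could not be measured directly; I inferred it from the lever position and the level arm.
- The lever's sideways position differed by about 13 mm between the side view and the wrist view, because each sees a different face of the grip. The lean angles agreed.
- I first pitched the tool to push the lever, but went back to a vertical tool when the wrist came near a singular position.
- One move call was rejected for a wrong row length, and nothing moved because of it.

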